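# Take a pressure reading with a pencil gauge

## Task

Zero the pencil pressure gauge by pushing its rod all the way in, then take the gauge to the air test unit and press its chuck straight down onto the tyre valve and on until the rod stops coming out, never pressing on the unit with more than 25 N. Put the gauge back in its rest as it was, with the rod still showing the reading, and leave the other things on the bench where they are.

Things in the scene. Friction and masses are not known exactly. Their poses are not given: they have to be found in the camera images.
- gauge: the pencil pressure gauge, loose, about 0.12 kg, mostly in its head; starts in the rest, level, chuck down. Origin: centre of the steel head, on the tube's axis; x along the tube to the tail where the rod comes out, z up, opposite to the chuck. Head: a block 22 along x, 18 along y (its two flat sides are the grip, taken from above), 24 along z. Tube: 14 across, ends at x = 100
- chuck (a point): centre of the mouth of the gauge's brass chuck, 38 below the gauge's origin. The chuck is 17.6 across. Its mouth is flared, 14.4 wide, and narrows within 5 of height to a bore of 9.8, which goes 6 on up to a flat rubber seal that gives 2 under load; from the seal a sprung pin, 3 thick, stands 4 down in the middle
- rod (a joint): how far the gauge's white rod stands out of the tail, m: 0 fully in, at most 0.055. Marks each 5 mm, black and red in turn. It slides stiffly (about 0.5 N) and stays where it is left, geared to the pin in the chuck: at the start it shows an old reading of 12 to 32 mm. Air from the valve pushes it out but never draws it in
- rod_end (a point): end face of the rod's red button (10 across, 4 thick), on the tube's axis; with the rod fully in it is 104.5 from the gauge's origin along x
- rest: the gauge's black rest, fixed. Origin on the bench under the hole for the chuck, x to the tail fork. A block 44 x 44, 20 high, with a hole 23 wide and 10 deep; at x = 64 a fork, floor 41 high, ears 18 apart and 53 high, holds the tube; behind the head, x = -14 to -19, a stop wall 14 wide and 58 high takes the push when the rod is pushed in
- seat (a point): where the gauge's origin is when it sits in the rest: 48 above the bench, over the hole's centre (with up to 3 of play sideways); the gauge's x then points along the rest's x
- station: the air test unit, fixed: a grey housing 62 high, from x = -45 to 125 and y = -65 to 65 about its origin, which is on the bench below the valve. On its top a dial, 84 across and 12 high, centred at x = 78, y = 12, and a black knob, 28 across and 16 high, at x = 86, y = -47
- port (a point): where the tyre valve leaves the unit's top, 62 above the bench. A rubber valve that leans up to 0.06 rad about each of two axes, so its tip stands up to 4 to the side of this point, and 40 to 54 above it (neither is measured). Brass tip 7.7 across, chamfered to 6 at the end; rubber foot 13 across, 16 or more below the tip. The rubber gives way to a side push of 3 to 4 N at the tip
- valve_core (a point): the same point as port, listed to say how the valve acts. Its core lies 0.5 below the tip's end, air pressing it up with 7 N. Pressed on, the gauge's pin first yields, from 5 N on, and the rod comes out ten times as far; at 7 to 7.5 N the reading is full and the core yields instead; 0.5 to 1 mm lower the rubber seal meets the tip and force climbs, 5 N/mm, to 17 N where the seal is crushed. With the chuck on the tip's edge the rod does not move
- open_meter: bystander: grey handheld multimeter lying open on its face, 180 x 84 x 34, loose; origin at the centre of its underside
- back_cover: bystander: black plastic back cover of that meter, a shallow tray 176 x 84 x 22, loose; origin at the centre of its underside
- circuit_board: bystander: green circuit board with a few parts on it, 75 x 50 x 11, loose; origin at the centre of its underside
- screwdriver: bystander: screwdriver, loose; origin at the centre of its underside
- brush: bystander: small brush, loose; origin at the centre of its underside
- valve_cap: bystander: green valve dust cap, 12.4 across, 13 high, loose, standing on the bench; origin at the centre of its underside
- screw_tray: bystander: blue screw tray 95 x 65 x 22 with one divider, loose; origin at the centre of its underside
Mind the look-alikes: they are no part of the job. What is shaped like the rest but purple is not meant. Of the things that look like the gauge, the smaller one is meant.

How it is judged:
By the outcome, as a careful person would: the job done as asked, in the order asked, and still so for the second after the job is handed in, with the robot touching nothing.
It also fails if it takes over 54 s, if anything falls off the work surface, if the arm or the gripper's body presses on something with over 40 N, if the wrist force passes 120 N, or if a joint passes its speed limit or range.

## Robot

A 6-joint arm with a two-finger parallel gripper is mounted at the origin on the work surface. World frame = base frame: x ahead of the robot, y to its left, z up, the work surface at z = 0. Lengths are in m, angles in degrees, forces in N, time in s.
With the tool pointing down it reaches from about 0.4 to 0.825 m from the base axis. Payload 7 kg.
Tool frame: the origin (TCP) lies between the finger pads; the fingertips stand 19 mm ahead of it and the grasp point (between the pads) is the TCP (r.finger_overhang is the distance from the TCP to the fingertips, in m); z points along the fingers, y is the direction in which the jaws open and shut (so a half turn about z gives the same grasp; the last joint's range is limited). The gripper opens to 88 mm and grips with 3 to 60 N. Pads are 19 mm wide; open, the fingers measure 130 mm over their backs; the gripper's body (78 mm by 193 mm) begins 47 mm behind the grasp point.
Start: joints at [-54.311, 20.546, 0.682, 0, -70.136, -16.507], TCP at [0.222, -0.638, 0.246] pointing down, gripper open.
Joint ranges: [-176.03, 176.03], [-82.01, 121.73], [-58.28, 71.71], [-173.87, 95.51], [-174.79, -0.11], [-173.66, 173.66]. Speed limits (degrees/s): [136.94, 136.94, 172.46, 180, 180, 180].

## Interface

Orientations are given as [roll, pitch, yaw] about the fixed x, y, z axes, in that order (R = Rz(yaw) Ry(pitch) Rx(roll)).
In Python, from plant import r, optics gives the robot as it stands. The module is installed in compiled form; this text tells all that it offers.
- The arm moves only by the tool step_arm, never from a script. Its argument "increments" is a list of rows, each an object of numbers: "tx", "ty", "tz": the shift along the world's x, y, z in mm; "ax", "ay", "az": the turn, a rotation vector about the world's x, y, z in degrees; "claw": the gripper command: -1 is shut, 1 is fully open, values between are in proportion. In form: [{"tx": .., "ty": .., "tz": .., "ax": .., "ay": .., "az": .., "claw": ..}, ...]. A call has 1 to 12 rows; each row shifts and turns the commanded pose from where the row before left it; what a row does not reach is not made up. A row lasts 1/10 s, in which the tool goes at most 50 mm and 8.59 degrees, less where a joint would pass 70% of its speed; a pose out of reach is approached as far as the arm can. A call with a gripper value outside its range is refused whole. The fingers move at their own pace and stop on an object; "newtons" is the grip in N (left out, the last holds). Time passes only in rows, so rows that do not move let the fingers close. It gives the time, the measured TCP pose, the force and the opening at its end, in the units of the state.
- r.get_state(): the state, without advancing time (a new reading comes with each control period).
- optics.capture(name): name is "scene" or "top" or "wrist"; returns a dict with "image" (400x640x3 uint8, blue, green, red), "depth" (400x640 float32, m along the optical axis (not along the pixel's ray), 0 where there is no reading), "fx", "fy", "cx", "cy" (pixels), "R" (3x3) and "t" (3): a world point X has camera coordinates R X + t. Camera axes: x right, y down, z forward; pixel columns grow to the right and rows downward; lengths in m; the calibration is good to about 2 mm. The wrist camera is an equidistant fisheye: a pixel r from the principal point sees the ray r / f radians off the axis. A picture is of the moment at which its call begins.
- r.close_job(): hands the job in, once; it reports no verdict.
The state is a dict: "time_s": time; "joints": joint angles; "qd": joint speeds; "joint_torque": joint torques, N m; "tcp_pos": TCP position; "eef_rot": TCP orientation; "contact_force": force on the tool from outside, world axes, zero at the start; "moment": the same for the moment, N m; "gripper_width": finger opening in m.
Only numpy, scipy, OpenCV 4.12 (cv2) and the standard library are available. Lean on these libraries where they do the work, as an engineer would, in place of code of your own. Each camera call takes 0.05 s, during which the arm holds its last target. There are 200 camera calls.

## Working session

There is one attempt and no reset: what is moved stays moved. The work goes in short steps, Python scripts to look and compute and a tool call to move; the robot and the scene stay as the last step left them, time stands still between calls to the robot, and variables do not carry over. Pictures are saved under pics/ and viewed, about 8 in all and at most 12, crops included, and the job is handed in when it is done.

Besides the shell and the picture viewer there is one more tool, called after "Emit:" as a command line: name --argument value ..., lists and objects as JSON in quotes. step_arm: Moves the arm, as the interface text tells. Its arguments: {"type":"object","properties":{"increments":{"type":"array","items":{"type":"object","properties":{"tx":{"type":"number"},"ty":{"type":"number"},"tz":{"type":"number"},"ax":{"type":"number"},"ay":{"type":"number"},"az":{"type":"number"},"claw":{"type":"number"}}}},"newtons":{"type":"number"}},"required":["increments"]}

```bash
mkdir -p pics; cat > h.py <<'E'
import numpy as np, cv2
from plant import r, optics
def cap(n):
    c=optics.capture(n); np.savez('%s.npz'%n,**c); return c
def load(n): return dict(np.load('%s.npz'%n))
def w(c,u,v,d=None):
    if d is None: d=c['depth'][int(v),int(u)]
    p=np.array([(u-c['cx'])/c['fx']*d,(v-c['cy'])/c['fy']*d,d]); return c['R'].T@(p-c['t'])
def wz(c,u,v,z):
    k=c['R'].T@np.array([(u-c['cx'])/c['fx'],(v-c['cy'])/c['fy'],1]); o=-c['R'].T@c['t']; return o+k*(z-o[2])/k[2]
def cloud(c):
    d=c['depth'];v,u=np.mgrid[:400,:640]
    p=np.stack([(u-c['cx'])/c['fx']*d,(v-c['cy'])/c['fy']*d,d],-1); return (p-c['t'])@c['R']
E
python3 - <<'E'
from h import *
a=cap('scene');b=cap('top')
for c in(a,b): print(c['fx'],c['cx'],c['cy'],-c['R'].T@c['t'],c['R'].round(2).tolist())
cv2.imwrite('pics/s.png',cv2.resize(a['image'],(800,500)));cv2.imwrite('pics/t.png',cv2.resize(b['image'],(800,500),interpolation=cv2.INTER_CUBIC))
print(r.get_state())
E
```

```text
460.6067878778271 319.24088641918144 200.30260710394083 [1.10955572 0.45631809 1.08544012] [[-0.57, 0.82, 0.01], [0.65, 0.46, -0.61], [-0.5, -0.34, -0.79]]
433.76212589524164 325.5340848660115 201.96206177405432 [ 0.23601856 -0.0117267   1.60871248] [[-0.01, -1.0, -0.01], [-0.99, 0.01, -0.13], [0.13, 0.01, -0.99]]
{'time_s': 0.1, 'joints': array([-5.43106663e+01,  2.05887612e+01,  6.38984722e-01, -1.60745651e-02,
       -7.01349058e+01, -1.65063666e+01]), 'qd': array([-0.14803333, -0.09848938,  0.08368412,  0.10873131,  0.0130052 ,
        0.02029301]), 'joint_torque': array([-2.29814890e-03, -5.84161198e+01,  2.93753242e+01,  7.01544151e+00,
        1.02985388e-02, -5.28675787e-05]), 'tcp_pos': array([ 0.22162862, -0.6371557 ,  0.24470514]), 'eef_rot': array([ 1.79914514e+02, -9.57302992e-03, -1.60822499e+02]), 'contact_force': array([ 0.12799251, -0.61660539, -0.34192799]), 'moment': array([-0.00681445,  0.01274825,  0.01438582]), 'gripper_width': 0.08762657495764219}
```

View pics/s.png

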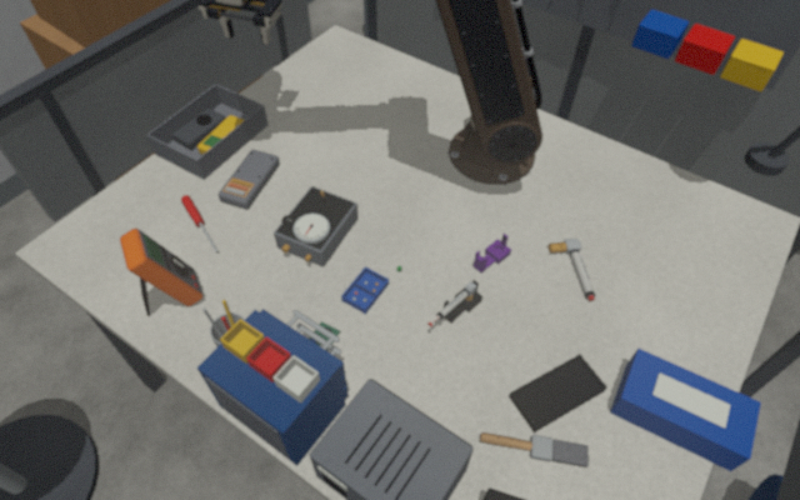

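View pics/t.png

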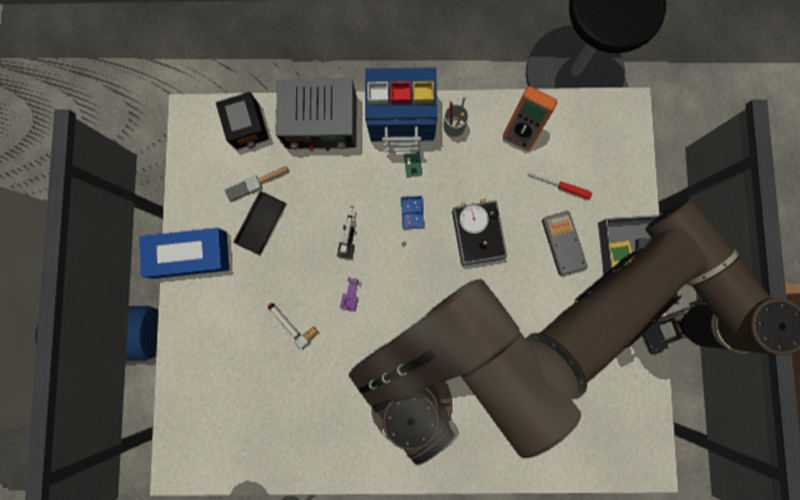

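The scene image shows two candidates:
- **Gauge in the black rest:** top picture (347,232), scene picture (455,302).
- **Larger white gauge lying on the bench:** top picture (293,325).

The smaller gauge, in the black rest, is the one meant. The purple rest at (350,294) is the decoy. The station is at (480,235) with its valve near (485,243). I'll confirm this in one enlarged crop.

```bash
python3 - <<'E'
from h import *
b=load('top');a=load('scene')
I=b['image'];S=a['image']
f=lambda im,u,v,W,H,s:cv2.resize(im[v:v+H,u:u+W],None,fx=s,fy=s,interpolation=cv2.INTER_CUBIC)
A=f(I,255,158,50,60,5);B=f(I,355,153,60,60,5);C=f(S,335,215,60,60,5)[:, :]
D=f(S,210,140,80,75,5);E=f(I,205,235,60,50,5)
top=np.hstack([A,B]); bot=np.hstack([cv2.resize(C,(250,250)),cv2.resize(D,(300,280))[:250]])
cv2.imwrite('pics/c.png',np.vstack([top,bot]))
P=cloud(b)
print('bench',np.median(P[300:340,500:530,2]) , P[195,320])
for n,u0,v0,u1,v1,z0 in(('rest',262,160,292,212,.012),('stn',355,155,412,218,.045),('big',210,238,260,285,.012)):
    Q=P[v0:v1,u0:u1].reshape(-1,3); Q=Q[Q[:,2]>z0]
    m=cv2.minAreaRect(Q[:,:2].astype(np.float32)*1000); print(n,len(Q),Q[:,2].max(),m)
Q=P[155:218,355:412].reshape(-1,3); print('high',Q[Q[:,2]>.08].round(4))
print(np.median(Q[(Q[:,2]>.05)][:,2]))
for z in (.035,.045,.052,.058):
    Q=P[160:212,262:292].reshape(-1,3);Q=Q[(Q[:,2]>z)]; print(z,len(Q),Q.mean(0),Q.min(0),Q.max(0))
E
```

```text
bench 0.0010504090457055502 [ 0.46625737  0.02581023 -0.00206896]
rest 275 1.6087124846530212 ((381.0992431640625, 125.82711791992188), (384.4314270019531, 109.9556655883789), 27.512849807739258)
stn 1710 1.6087124846530212 ((395.55926513671875, -170.57920837402344), (190.78872680664062, 407.8591003417969), 70.19313049316406)
big 358 1.6087124846530212 ((207.00408935546875, 209.68521118164062), (430.50091552734375, 118.8664779663086), 82.03019714355469)
high [[ 0.236  -0.0117  1.6087]
 [ 0.236  -0.0117  1.6087]
 [ 0.236  -0.0117  1.6087]
 [ 0.236  -0.0117  1.6087]
 [ 0.5562 -0.2492  0.0808]
 [ 0.5535 -0.1777  0.0802]
 [ 0.553  -0.199   0.0812]
 [ 0.236  -0.0117  1.6087]
 [ 0.5523 -0.2345  0.0829]
 [ 0.5526 -0.2528  0.0802]
 [ 0.5491 -0.1987  0.0829]
 [ 0.5487 -0.2417  0.0821]
 [ 0.5488 -0.249   0.0809]
 [ 0.5487 -0.2525  0.0813]
 [ 0.5487 -0.2561  0.0812]
 [ 0.5461 -0.1738  0.081 ]
 [ 0.5452 -0.2021  0.0836]
 [ 0.5455 -0.213   0.0818]
 [ 0.5454 -0.2346  0.0809]
 [ 0.5451 -0.2488  0.0816]
 [ 0.5426 -0.1594  0.0812]
 [ 0.5418 -0.2345  0.0808]
 [ 0.5411 -0.2412  0.0839]
 [ 0.5407 -0.248
[... 1044 characters left out ...]
92 -0.2154  0.098 ]
 [ 0.4471 -0.2096  0.0879]
 [ 0.4468 -0.2129  0.0896]
 [ 0.236  -0.0117  1.6087]
 [ 0.236  -0.0117  1.6087]
 [ 0.236  -0.0117  1.6087]
 [ 0.236  -0.0117  1.6087]
 [ 0.236  -0.0117  1.6087]]
0.06452032244534452
0.035 177 [0.47943179 0.17065023 0.13292615] [ 0.23601856 -0.0117267   0.03642714] [0.57478117 0.19828304 1.60871248]
0.045 168 [0.47902458 0.17038609 0.1378509 ] [ 0.23601856 -0.0117267   0.04529659] [0.57478117 0.19828304 1.60871248]
0.052 120 [0.46656733 0.16756326 0.17325687] [ 0.23601856 -0.0117267   0.05201367] [0.57478117 0.19828304 1.60871248]
0.058 48 [0.42504891 0.14818005 0.35094116] [ 0.23601856 -0.0117267   0.05829972] [0.52485518 0.19763903 1.60871248]
```

View pics/c.png

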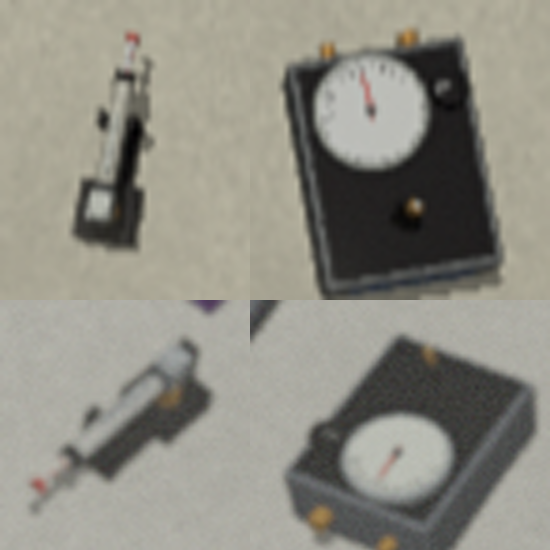

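The crop confirms it. The small steel gauge sits in the black rest with its head at the near end and its red button pointing +x, and the brass valve is on the station at crop (412,208). Next I'll compute poses.

```bash
python3 - <<'E'
from h import *
b=load('top');P=cloud(b);I=b['image'].astype(int);ok=b['depth']>0
# red button near (281,166)
sub=lambda u,v:(slice(v-5,v+6),slice(u-5,u+6))
g,bl,rd=I[...,1],I[...,0],I[...,2]
m=(rd-g>35)&(rd-bl>35); m[:160]=0;m[180:]=0;m[:,:270]=0;m[:,292:]=0
v,u=np.nonzero(m);print('red',len(u),u.mean(),v.mean(),wz(b,u.mean(),v.mean(),.05))
# head bright patch near (274.6,199)
m=(I.min(-1)>150);m[:191]=0;m[208:]=0;m[:,:268]=0;m[:,:]=m;m[:,282:]=0
v,u=np.nonzero(m);print('head',len(u),u.mean(),v.mean(),u.min(),u.max(),v.min(),v.max(),wz(b,u.mean(),v.mean(),.06))
# station top
M=(ok&(P[...,2]>.045)&(P[...,2]<.075));M[:150]=0;M[222:]=0;M[:,:350]=0;M[:,415:]=0
n,l,s,_=cv2.connectedComponentsWithStats(M.astype(np.uint8));k=1+s[1:,4].argmax()
Q=P[l==k];print(s[k],cv2.minAreaRect(Q[:,:2].astype(np.float32)*1000),cv2.boxPoints(cv2.minAreaRect(Q[:,:2].astype(np.float32)*1000)))
H=P[ok&(P[...,2]>.085)&(abs(P[...,0]-.45)<.03)&(abs(P[...,1]+.21)<.02)];print(H.round(4))
m=(I.min(-1)>120)&(I.max(-1)-I.min(-1)<50);m[:160]=0;m[190:]=0;m[:,:360]=0;m[:,394:]=0
v,u=np.nonzero(m);print('dial',len(u),wz(b,(u.min()+u.max())/2,(v.min()+v.max())/2,.074))
c=cap('wrist');print(c['fx'],c['cx'],c['cy'],-c['R'].T@c['t'],c['R'].round(3).tolist(),r.get_state()['tcp_pos'],r.get_state()['eef_rot'])
E
```

```text
red 3 281.0 165.0 [0.57155147 0.16668328 0.05      ]
head 27 272.18518518518516 197.1851851851852 268 276 191 206 [0.45141548 0.19703765 0.06      ]
[ 362  160   44   52 1425] ((492.4027099609375, -205.24127197265625), (171.6102294921875, 131.6714630126953), 8.412771224975586) [[ 397.8889  -152.66754]
 [ 417.15286 -282.92218]
 [ 586.9165  -257.815  ]
 [ 567.6526  -127.56036]]
[[ 0.4574 -0.2095  0.091 ]
 [ 0.4546 -0.2104  0.1101]
 [ 0.4535 -0.213   0.1168]
 [ 0.4533 -0.2053  0.0949]
 [ 0.4537 -0.2093  0.0918]
 [ 0.4516 -0.2109  0.1059]
 [ 0.4508 -0.2137  0.1112]
 [ 0.4504 -0.2059  0.0901]
 [ 0.4499 -0.209   0.0933]
 [ 0.45   -0.2126  0.0924]
 [ 0.4492 -0.2154  0.098 ]
 [ 0.4471 -0.2096  0.0879]
 [ 0.4468 -0.2129  0.0896]]
dial 555 [ 0.52737117 -0.17945569  0.074     ]
309.70691628693146 317.88368100038815 199.24253100845118 [ 0.14249561 -0.66405295  0.38335541] [[-0.328, 0.945, 0.001], [0.9, 0.312, 0.305], [0.288, 0.101, -0.952]] [ 0.22166034 -0.63722301  0.24482903] [ 1.79928015e+02 -6.89317802e-03 -1.60822387e+02]
```

Emit:
step_arm --increments '[{"tx": 8,"ty": 24,"az": 8.4},{"tx": 8,"ty": 24,"az": 8.4},{"tx": 8,"ty": 24,"az": 8.4},{"tx": 8,"ty": 24,"az": 8.4},{"tx": 8,"ty": 24,"az": 8.4},{"tx": 8,"ty": 24,"az": 8.4},{"tx": 8,"ty": 24,"az": 8.4},{"tx": 8,"ty": 24,"az": 8.4},{"tx": 8,"ty": 24,"az": 8.4},{"tx": 8,"ty": 24,"az": 8.4},{"tx": 8,"ty": 24,"az": 8.4},{"tx": 8,"ty": 24,"az": 8.4}]'

```text
$.increments[0]: bad value
```

Emit:
step_arm --increments '[{"tx": 8,"ty": 24,"az": 8.4},{"tx": 8,"ty": 24,"az": 8.4},{"tx": 8,"ty": 24,"az": 8.4},{"tx": 8,"ty": 24,"az": 8.4},{"tx": 8,"ty": 24,"az": 8.4},{"tx": 8,"ty": 24,"az": 8.4},{"tx": 4,"ty": 7},{},{}]'

```text
$.increments[0]: bad value
```

```bash
cat >> h.py <<'E'
def ray(c,u,v):
    x,y=u-c['cx'],v-c['cy'];q=np.hypot(x,y);th=q/c['fx'];d=np.array([x/q*np.sin(th),y/q*np.sin(th),np.cos(th)])
    return -c['R'].T@c['t'],c['R'].T@d
def fz(c,u,v,z):
    o,d=ray(c,u,v);return o+d*(z-o[2])/d[2]
def proj(c,X):
    p=c['R']@np.asarray(X)+c['t'];th=np.arccos(p[2]/np.linalg.norm(p));n=np.hypot(p[0],p[1]);k=c['fx']*th/n
    return c['cx']+k*p[0],c['cy']+k*p[1]
def st():
    s=r.get_state();print('t',round(s['time_s'],2),s['tcp_pos'].round(4),s['eef_rot'].round(2),'F',s['contact_force'].round(2),'w',round(s['gripper_width'],4))
E
python3 - <<'E'
from h import *
c=cap('wrist');st();u,v=proj(c,(.452,-.212,.112));print(u,v,-c['R'].T@c['t'])
print(r.get_state()['joints'])
I=c['image'];cv2.imwrite('pics/w1.png',cv2.resize(I,(800,500)))
E
```

```text
t 0.2 [ 0.2217 -0.6373  0.245 ] [ 1.7994e+02 -1.0000e-02 -1.6082e+02] F [ 0.38 -0.14 -0.81] w 0.0878
505.4265695393685 393.469681876459 [ 0.14250531 -0.66408857  0.3834771 ]
[-5.43101087e+01  2.05764937e+01  6.54667611e-01 -1.13052472e-02
 -7.01362846e+01 -1.65072795e+01]
```

View pics/w1.png

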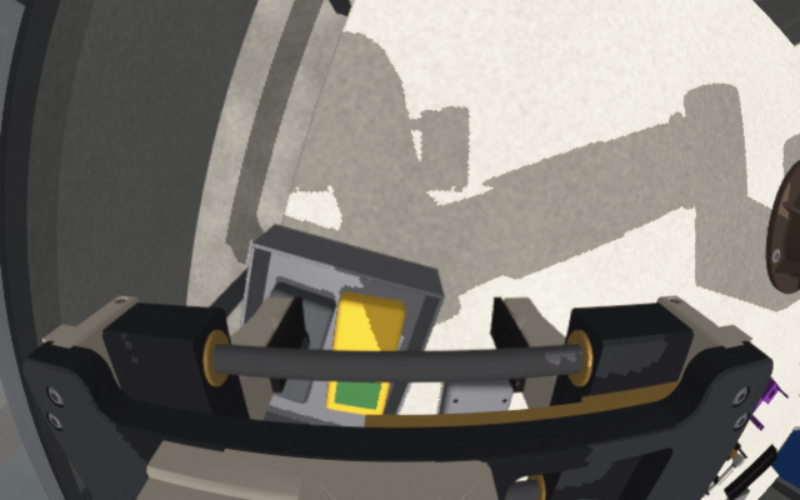

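The wrist picture shows the gripper's fingers along the lower part (rows 300–420) and a clear view above that. The arm hasn't moved: the rows were refused, probably because every key is required.

Emit:
step_arm --increments '[{"tx": 8,"ty": 24,"tz": 0,"ax": 0,"ay": 0,"az": 8.4,"claw": 1},{"tx": 8,"ty": 24,"tz": 0,"ax": 0,"ay": 0,"az": 8.4,"claw": 1},{"tx": 8,"ty": 24,"tz": 0,"ax": 0,"ay": 0,"az": 8.4,"claw": 1},{"tx": 8,"ty": 24,"tz": 0,"ax": 0,"ay": 0,"az": 8.4,"claw": 1},{"tx": 8,"ty": 24,"tz": 0,"ax": 0,"ay": 0,"az": 8.4,"claw": 1},{"tx": 8,"ty": 24,"tz": 0,"ax": 0,"ay": 0,"az": 8.4,"claw": 1},{"tx": 8,"ty": 24,"tz": 0,"ax": 0,"ay": 0,"az": 8.4,"claw": 1},{"tx": 8,"ty": 24,"tz": 0,"ax": 0,"ay": 0,"az": 8.4,"claw": 1},{"tx": 8,"ty": 24,"tz": 0,"ax": 0,"ay": 0,"az": 8.4,"claw": 1},{"tx": 8,"ty": 24,"tz": 0,"ax": 0,"ay": 0,"az": 8.4,"claw": 1},{"tx": 8,"ty": 24,"tz": 0,"ax": 0,"ay": 0,"az": 8.4,"claw": 1},{"tx": 8,"ty": 24,"tz": 0,"ax": 0,"ay": 0,"az": 8.4,"claw": 1}]'

```text
time_s: 1.4
tcp_pos: [0.3178, -0.3485, 0.2455]
eef_rot: [-180.0, 0.0, -59.7]
contact_force: [0.8, 0.5, 0.4]
gripper_width: 0.0876
```

Emit:
step_arm --increments '[{"tx": 8,"ty": 24,"tz": 0,"ax": 0,"ay": 0,"az": 8.4,"claw": 0},{"tx": 8,"ty": 24,"tz": 0,"ax": 0,"ay": 0,"az": 8.4,"claw": 0},{"tx": 8,"ty": 24,"tz": 0,"ax": 0,"ay": 0,"az": 8.4,"claw": 0},{"tx": 8,"ty": 24,"tz": 0,"ax": 0,"ay": 0,"az": 8.4,"claw": 0},{"tx": 8,"ty": 24,"tz": 0,"ax": 0,"ay": 0,"az": 8.4,"claw": 0},{"tx": 8,"ty": 24,"tz": 0,"ax": 0,"ay": 0,"az": 8.4,"claw": 0},{"tx": 4,"ty": 7,"tz": 0,"ax": 0,"ay": 0,"az": 0,"claw": 0},{"tx": 0,"ty": 0,"tz": 0,"ax": 0,"ay": 0,"az": 0,"claw": 0},{"tx": 0,"ty": 0,"tz": 0,"ax": 0,"ay": 0,"az": 0,"claw": 0}]'

```text
time_s: 2.3
tcp_pos: [0.3697, -0.1987, 0.2455]
eef_rot: [180.0, 0.0, -9.7]
contact_force: [-0.6, -0.1, 0.5]
gripper_width: 0.0442
```

```bash
python3 - <<'E'
from h import *
c=cap('wrist');st();print(proj(c,(.452,-.212,.112)),-c['R'].T@c['t'])
print(r.get_state()['joints'])
u,v=map(int,proj(c,(.452,-.212,.112)))
I=c['image'];cv2.imwrite('pics/w2.png',np.vstack([cv2.resize(I,(560,350)),cv2.resize(I[v-28:v+28,u-70:u+70],(560,224),interpolation=cv2.INTER_CUBIC)]));print(u-70,v-28)
D=c['depth'][v-15:v+15,u-15:u+15];print((D[::5,::5]*1000).astype(int))
E
```

```text
t 2.35 [ 0.3696 -0.199   0.2455] [ 1.7999e+02  2.0000e-02 -9.7300e+00] F [ 0.24 -0.3   0.26] w 0.0437
(np.float64(317.42912879729255), np.float64(102.04687519269436)) [ 0.45093515 -0.21218477  0.38414008]
[-1.10542882e+00 -4.54151664e+00 -2.92779505e+01  3.42832230e-03
 -6.52799449e+01  8.13728167e+01]
247 74
[[302 299 301 301 300 301]
 [303 302 303 303 301 304]
 [304 301 273 273 301 304]
 [306 301 260 257 302 306]
 [307 305 274 273 304 308]
 [310 308 304 305 308 309]]
```

View pics/w2.png

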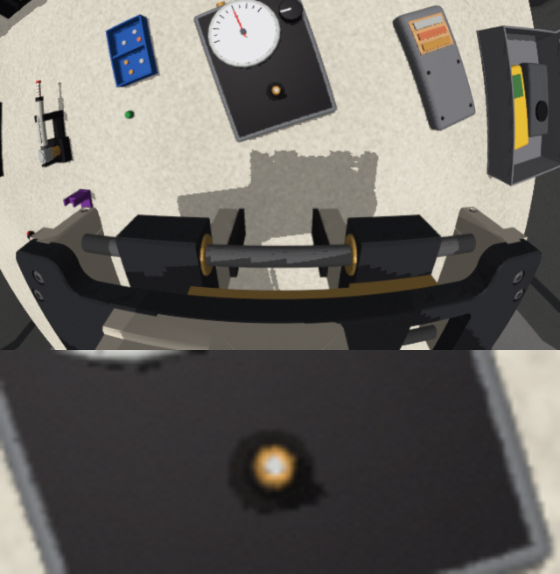

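The valve tip shows at wrist pixel (315.5,103), with its bright end centred on the rubber foot. Next I'll go over the gauge head for the same view, 52 mm lower to match relative height.

Emit:
step_arm --increments '[{"tx": 20,"ty": 44,"tz": 0,"ax": 0,"ay": 0,"az": 0,"claw": 0},{"tx": 15,"ty": 44,"tz": 0,"ax": 0,"ay": 0,"az": 0,"claw": 0},{"tx": 12,"ty": 44,"tz": 0,"ax": 0,"ay": 0,"az": 0,"claw": 0},{"tx": 5,"ty": 45,"tz": 0,"ax": 0,"ay": 0,"az": 0,"claw": 0},{"tx": 0,"ty": 45,"tz": 0,"ax": 0,"ay": 0,"az": 0,"claw": 0},{"tx": -5,"ty": 45,"tz": -12,"ax": 0,"ay": 0,"az": 0,"claw": 0},{"tx": -12,"ty": 44,"tz": -13,"ax": 0,"ay": 0,"az": 0,"claw": 0},{"tx": -18,"ty": 44,"tz": -13,"ax": 0,"ay": 0,"az": 0,"claw": 0},{"tx": -25,"ty": 44,"tz": -13,"ax": 0,"ay": 0,"az": 0,"claw": 0},{"tx": 0,"ty": 0,"tz": 0,"ax": 0,"ay": 0,"az": 0,"claw": 0},{"tx": 0,"ty": 0,"tz": 0,"ax": 0,"ay": 0,"az": 0,"claw": 0}]'

```text
time_s: 3.45
tcp_pos: [0.3625, 0.199, 0.1948]
eef_rot: [179.9, 0.0, -9.5]
contact_force: [0.8, -1.1, 0.5]
gripper_width: 0.0439
```

```bash
cp wrist.npz valve1.npz; python3 - <<'E'
from h import *
a=load('valve1');I=a['image'].astype(int);M=(I[...,2]>110)&(I.max(-1)>110);M[:90]=0;M[116:]=0;M[:,:303]=0;M[:,330:]=0
n,l,s,ce=cv2.connectedComponentsWithStats(M.astype(np.uint8));k=1+s[1:,4].argmax();print('tip',s[k],ce[k])
R,t=a['R'],a['t']
def P(c,u,v):
    o,d=ray(c,u,v);return o+d*c['depth'][v,u]/(c['R'][2]@d)
pk=np.array([P(a,u,v) for v in range(95,112) for u in range(308,324)]);pk=pk[pk[:,2].argsort()];print(pk[-8:].round(4))
for z in(.105,.11,.115):print(fz(a,*ce[k],z))
c=cap('wrist');st();u,v=map(int,proj(c,(.445,.187,.06)));print(u,v,-c['R'].T@c['t'])
I=c['image'];v0=0;cr=I[0:150,u-80:u+100]
cv2.imwrite('pics/w3.png',cv2.resize(cr,None,fx=4,fy=4,interpolation=cv2.INTER_CUBIC));print('off',u-80)
E
```

```text
tip [311  98   9  10  72] [315.06944444 102.52777778]
[[ 0.4541 -0.2102  0.1139]
 [ 0.4503 -0.207   0.114 ]
 [ 0.4519 -0.2125  0.114 ]
 [ 0.4511 -0.2071  0.1142]
 [ 0.4501 -0.2078  0.1142]
 [ 0.4537 -0.2076  0.1144]
 [ 0.4509 -0.2122  0.3841]
 [ 0.4509 -0.2122  0.3841]]
[ 0.45195583 -0.20985996  0.105     ]
[ 0.45193755 -0.20990161  0.11      ]
[ 0.45191926 -0.20994325  0.115     ]
t 3.5 [0.3631 0.1983 0.1951] [ 1.7996e+02  1.0000e-02 -9.6300e+00] F [ 0.75 -0.62 -1.14] w 0.0437
316 102 [0.44391026 0.1859319  0.33341612]
off 236
```

View pics/w3.png

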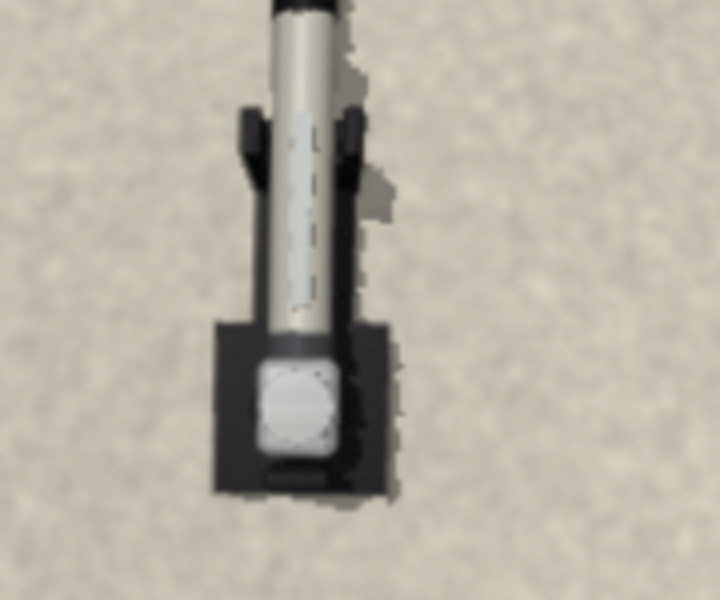

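The close view shows the head's top centred at crop (297,407), which is pixel (310,101.4). The tube runs nearly straight up to the fork, and the block spans crop x 214–389.

```bash
python3 - <<'E'
from h import *
c=load('wrist');off=236
q=lambda x,y,z:fz(c,off+x/4-.4,y/4-.4,z)
h=q(297.5,407,.06);t=q(304,8,.055);print(h,t,np.degrees(np.arctan2(*(t-h)[[1,0]])),np.linalg.norm(t-h))
for x,y in((258,360),(338,360),(258,455),(338,455)):print(q(x,y,.06))
a,b=q(214,325,.02),q(389,325,.02);e,f=q(213,493,.02),q(388,495,.02);print(np.mean([a,b,e,f],0),a-b,a-e)
I=c['image']
E
```

```text
[0.44658459 0.192145   0.06      ] [0.53820622 0.17543186 0.055     ] -10.337930751506532 0.09326763294515572
[0.45831996 0.19882927 0.06      ]
[0.45534992 0.1817638  0.06      ]
[0.43763144 0.20242581 0.06      ]
[0.43465895 0.18522481 0.06      ]
[0.44637512 0.1923157  0.02      ] [0.00743083 0.04276279 0.        ] [ 0.04198001 -0.00771023  0.        ]
```

Emit:
step_arm --increments '[{"tx": 47,"ty": -7,"tz": 0,"ax": 0,"ay": 0,"az": -0.6,"claw": -1},{"tx": 47,"ty": -7,"tz": 0,"ax": 0,"ay": 0,"az": 0,"claw": -1},{"tx": 47,"ty": -7,"tz": 0,"ax": 0,"ay": 0,"az": 0,"claw": -1},{"tx": 47,"ty": -7,"tz": 0,"ax": 0,"ay": 0,"az": 0,"claw": -1},{"tx": 48,"ty": -6,"tz": 0,"ax": 0,"ay": 0,"az": 0,"claw": -1},{"tx": 0,"ty": 0,"tz": -35,"ax": 0,"ay": 0,"az": 0,"claw": -1},{"tx": 0,"ty": 0,"tz": -35,"ax": 0,"ay": 0,"az": 0,"claw": -1},{"tx": 0,"ty": 0,"tz": -35,"ax": 0,"ay": 0,"az": 0,"claw": -1},{"tx": 0,"ty": 0,"tz": -37,"ax": 0,"ay": 0,"az": 0,"claw": -1},{"tx": 0,"ty": 0,"tz": 0,"ax": 0,"ay": 0,"az": 0,"claw": -1},{"tx": 0,"ty": 0,"tz": 0,"ax": 0,"ay": 0,"az": 0,"claw": -1}]'

```text
time_s: 4.6
tcp_pos: [0.5996, 0.1626, 0.0535]
eef_rot: [179.9, 0.0, -10.4]
contact_force: [0.3, 0.5, -0.1]
gripper_width: 0.0006
```

```bash
python3 - <<'E'
from h import *
st();h=np.array([.4466,.1921]);e=np.array([np.cos(np.radians(-10.3)),np.sin(np.radians(-10.3))]);d=r.get_state()['tcp_pos'][:2]-h;print('along',d@e,'side',e[0]*d[1]-e[1]*d[0])
c=cap('top')
I=c['image'];cv2.imwrite('pics/t2.png',cv2.resize(I[145:215,245:315],None,fx=7,fy=7,interpolation=cv2.INTER_CUBIC))
E
```

```text
t 4.6 [0.5996 0.1626 0.0535] [ 1.7993e+02  3.0000e-02 -1.0350e+01] F [ 0.32  0.47 -0.06] w 0.0006
along 0.15582354670034002 side -0.0016403797624723812
```

Emit:
step_arm --increments '[{"tx": 0,"ty": 1.6,"tz": 0,"ax": 0,"ay": 0,"az": 0,"claw": -1},{"tx": 5.9,"ty": -1.1,"tz": 0,"ax": 0,"ay": 0,"az": 0,"claw": -1},{"tx": -11.8,"ty": 2.1,"tz": 0,"ax": 0,"ay": 0,"az": 0,"claw": -1},{"tx": -5.9,"ty": 1.1,"tz": 0,"ax": 0,"ay": 0,"az": 0,"claw": -1},{"tx": -5.9,"ty": 1.1,"tz": 0,"ax": 0,"ay": 0,"az": 0,"claw": -1},{"tx": -5.9,"ty": 1.1,"tz": 0,"ax": 0,"ay": 0,"az": 0,"claw": -1},{"tx": -5.9,"ty": 1.1,"tz": 0,"ax": 0,"ay": 0,"az": 0,"claw": -1},{"tx": -4.9,"ty": 0.9,"tz": 0,"ax": 0,"ay": 0,"az": 0,"claw": -1}]'

```text
time_s: 5.45
tcp_pos: [0.564, 0.1727, 0.0532]
eef_rot: [-180.0, -0.0, -10.2]
contact_force: [0.5, -0.0, 0.1]
gripper_width: 0.0006
```

Emit:
step_arm --increments '[{"tx": -2,"ty": 0.4,"tz": 0,"ax": 0,"ay": 0,"az": 0,"claw": -1},{"tx": -2,"ty": 0.3,"tz": 0,"ax": 0,"ay": 0,"az": 0,"claw": -1}]'

```text
time_s: 5.65
tcp_pos: [0.5604, 0.1734, 0.0532]
eef_rot: [-180.0, -0.0, -10.2]
contact_force: [1.5, -0.3, 0.0]
gripper_width: 0.0004
```

Emit:
step_arm --increments '[{"tx": -1,"ty": 0.2,"tz": 0,"ax": 0,"ay": 0,"az": 0,"claw": -1}]'

```text
time_s: 5.75
tcp_pos: [0.5595, 0.1735, 0.0532]
eef_rot: [-180.0, -0.0, -10.2]
contact_force: [0.1, 0.1, 0.9]
gripper_width: 0.0005
```

Emit:
step_arm --increments '[{"tx": -1,"ty": 0.2,"tz": 0,"ax": 0,"ay": 0,"az": 0,"claw": -1}]'

```text
time_s: 5.85
tcp_pos: [0.5588, 0.1737, 0.0532]
eef_rot: [-180.0, -0.0, -10.2]
contact_force: [1.8, -0.1, 1.2]
gripper_width: 0.0005
```

Emit:
step_arm --increments '[{"tx": -1,"ty": 0.2,"tz": 0,"ax": 0,"ay": 0,"az": 0,"claw": -1}]'

```text
time_s: 5.95
tcp_pos: [0.5584, 0.1741, 0.0535]
eef_rot: [-180.0, -0.1, -10.2]
contact_force: [4.9, -1.6, 0.3]
gripper_width: 0.0005
```

Emit:
step_arm --increments '[{"tx": -1,"ty": 0.2,"tz": 0,"ax": 0,"ay": 0,"az": 0,"claw": -1}]'

```text
time_s: 6.05
tcp_pos: [0.5583, 0.1746, 0.0538]
eef_rot: [-179.9, -0.2, -10.2]
contact_force: [8.0, -2.4, 0.2]
gripper_width: 0.0002
```

Emit:
step_arm --increments '[{"tx": -1,"ty": 0.2,"tz": 0,"ax": 0,"ay": 0,"az": 0,"claw": -1}]'

```text
time_s: 6.15
tcp_pos: [0.5582, 0.175, 0.0541]
eef_rot: [-179.9, -0.3, -10.2]
contact_force: [11.1, -3.2, 1.0]
gripper_width: 0.0002
```

Force climbed to 11 N with no further travel and the TCP at about 113 mm along the tube, so the rod is on its stop. I'll back off, lift, and go above the head.

Emit:
step_arm --increments '[{"tx": 11.8,"ty": -2.1,"tz": 0,"ax": 0,"ay": 0,"az": 0,"claw": -1},{"tx": 4,"ty": -0.7,"tz": 20,"ax": 0,"ay": 0,"az": 0,"claw": -1},{"tx": 0,"ty": 0,"tz": 40,"ax": 0,"ay": 0,"az": 0,"claw": -0.1},{"tx": 0,"ty": 0,"tz": 40,"ax": 0,"ay": 0,"az": 0,"claw": -0.1},{"tx": -42,"ty": 7,"tz": 0,"ax": 0,"ay": 0,"az": 0,"claw": -0.1},{"tx": -42,"ty": 7,"tz": 0,"ax": 0,"ay": 0,"az": 0,"claw": -0.1},{"tx": -42,"ty": 7,"tz": 0,"ax": 0,"ay": 0,"az": 0,"claw": -0.1},{"tx": 0,"ty": 0,"tz": 0,"ax": 0,"ay": 0,"az": 0,"claw": -0.1},{"tx": 0,"ty": 0,"tz": 0,"ax": 0,"ay": 0,"az": 0,"claw": -0.1}]'

```text
time_s: 7.05
tcp_pos: [0.4447, 0.1926, 0.1535]
eef_rot: [-180.0, 0.0, -10.1]
contact_force: [1.1, -0.1, 0.9]
gripper_width: 0.0387
```

```bash
python3 - <<'E'
from h import *
c=cap('wrist');st();print(-c['R'].T@c['t'],proj(c,(.4456,.1923,.06)),proj(c,(.549,.174,.048)))
I=c['image'];cv2.imwrite('pics/w4.png',cv2.resize(I[40:380,230:400],None,fx=1.7,fy=1.7,interpolation=cv2.INTER_CUBIC))
E
```

```text
t 7.1 [0.4455 0.1927 0.1533] [-179.99    0.    -10.18] F [-0.28  0.38  0.05] w 0.0397
[0.5258669  0.17852644 0.29206708] (np.float64(318.64442530741826), np.float64(207.71216222614547)) (np.float64(318.4258030721498), np.float64(73.37186662828992))
```

View pics/w4.png

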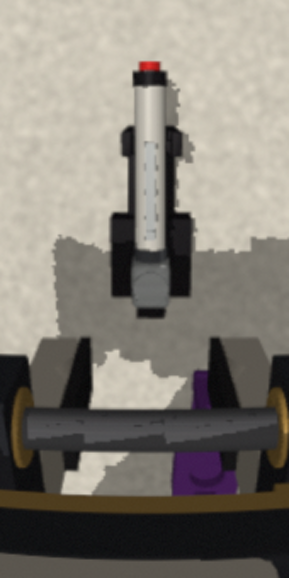

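The red button now sits flush at the tail cap (crop (150,66)), so the rod is fully in. The gauge is centred under the tool, so I'll descend and grip.

Emit:
step_arm --increments '[{"tx": 0,"ty": 0,"tz": -35,"ax": 0,"ay": 0,"az": 0,"claw": -0.1},{"tx": 0,"ty": 0,"tz": -35,"ax": 0,"ay": 0,"az": 0,"claw": -0.1},{"tx": 0,"ty": 0,"tz": -25,"ax": 0,"ay": 0,"az": 0,"claw": -0.1},{"tx": 0,"ty": 0,"tz": -8,"ax": 0,"ay": 0,"az": 0,"claw": -0.1},{"tx": 0,"ty": 0,"tz": 0,"ax": 0,"ay": 0,"az": 0,"claw": -0.1}]'

```text
time_s: 7.6
tcp_pos: [0.4454, 0.1916, 0.0489]
eef_rot: [179.8, 0.1, -10.3]
contact_force: [-0.8, -0.2, 0.6]
gripper_width: 0.0393
```

Emit:
step_arm --increments '[{"tx": 0,"ty": 0,"tz": 0,"ax": 0,"ay": 0,"az": 0,"claw": -1},{"tx": 0,"ty": 0,"tz": 0,"ax": 0,"ay": 0,"az": 0,"claw": -1},{"tx": 0,"ty": 0,"tz": 0,"ax": 0,"ay": 0,"az": 0,"claw": -1},{"tx": 0,"ty": 0,"tz": 0,"ax": 0,"ay": 0,"az": 0,"claw": -1},{"tx": 0,"ty": 0,"tz": 0,"ax": 0,"ay": 0,"az": 0,"claw": -1}]' --newtons 40

```text
time_s: 8.1
tcp_pos: [0.4458, 0.1929, 0.051]
eef_rot: [-179.9, -0.1, -10.2]
contact_force: [-1.0, -0.2, 5.9]
gripper_width: 0.0181
```

Emit:
step_arm --increments '[{"tx": 0,"ty": 0,"tz": 5,"ax": 0,"ay": 0,"az": 0,"claw": -1},{"tx": 0,"ty": 0,"tz": 15,"ax": 0,"ay": 0,"az": 0,"claw": -1},{"tx": 0,"ty": 0,"tz": 30,"ax": 0,"ay": 0,"az": 0,"claw": -1},{"tx": 0,"ty": 0,"tz": 40,"ax": 0,"ay": 0,"az": 0,"claw": -1},{"tx": 0,"ty": 0,"tz": 40,"ax": 0,"ay": 0,"az": 0,"claw": -1},{"tx": 0,"ty": 0,"tz": 0,"ax": 0,"ay": 0,"az": 0,"claw": -1},{"tx": 0,"ty": 0,"tz": 0,"ax": 0,"ay": 0,"az": 0,"claw": -1}]'

```text
time_s: 8.8
tcp_pos: [0.4451, 0.1926, 0.181]
eef_rot: [-179.9, -0.0, -10.2]
contact_force: [-0.3, -0.2, -1.6]
gripper_width: 0.0176
```

```bash
python3 - <<'E'
from h import *
c=cap('wrist');st();print(r.get_state()['joints'].round(1))
I=c['image'];cv2.imwrite('pics/w5.png',cv2.resize(I[60:340,240:400],None,fx=2.1,fy=2.1,interpolation=cv2.INTER_CUBIC))
E
```

```text
t 8.85 [0.4446 0.1921 0.1799] [-1.7999e+02  4.0000e-02 -1.0240e+01] F [ 0.65  0.15 -1.56] w 0.0178
[ 46.7   5.7 -28.1  -0.  -56.1  33.1]
```

View pics/w5.png

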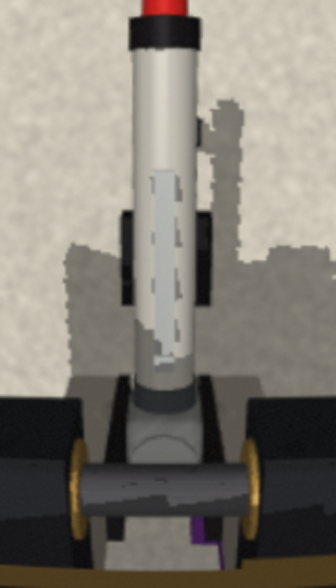

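```bash
python3 - <<'E'
from h import *
e=np.array([np.cos(np.radians(-10.2)),np.sin(np.radians(-10.2))])
c=load('wrist');t=r.get_state()['tcp_pos']
for z in(.183,.185):
    p=fz(c,240+165/2.1-.2,60+17/2.1-.2,z);d=p[:2]-t[:2];print('cap end along',d@e,'side',e[0]*d[1]-e[1]*d[0])
c['R'];
I=c['image'].astype(int)
print(I[60:90,318].tolist())
E
```

```text
cap end along 0.09842790111311117 side 0.0007814288975693529
cap end along 0.09819694240530855 side 0.0007805067738709537
[[46, 51, 218], [46, 50, 218], [48, 52, 219], [47, 52, 219], [46, 51, 218], [45, 49, 209], [39, 41, 165], [41, 39, 77], [46, 44, 48], [46, 44, 48], [46, 44, 47], [47, 45, 48], [47, 44, 47], [46, 44, 47], [47, 46, 48], [46, 44, 46], [45, 44, 47], [45, 45, 46], [45, 44, 47], [46, 44, 46], [45, 44, 46], [46, 46, 48], [73, 75, 77], [144, 152, 156], [185, 196, 201], [200, 211, 217], [200, 212, 217], [200, 212, 217], [200, 212, 217], [199, 212, 216]]
```

Emit:
step_arm --increments '[{"tx": 0,"ty": -20,"tz": 15,"ax": 0,"ay": 0,"az": 0,"claw": -1},{"tx": 1,"ty": -45,"tz": 0,"ax": 0,"ay": 0,"az": 0,"claw": -1},{"tx": 1,"ty": -45,"tz": 0,"ax": 0,"ay": 0,"az": 0,"claw": -1},{"tx": 1,"ty": -45,"tz": 0,"ax": 0,"ay": 0,"az": 0,"claw": -1},{"tx": 1,"ty": -45,"tz": 0,"ax": 0,"ay": 0,"az": 0,"claw": -1},{"tx": 1,"ty": -45,"tz": 0,"ax": 0,"ay": 0,"az": 0,"claw": -1},{"tx": 1,"ty": -45,"tz": 0,"ax": 0,"ay": 0,"az": 0,"claw": -1},{"tx": 1,"ty": -45,"tz": 0,"ax": 0,"ay": 0,"az": 0,"claw": -1},{"tx": 1,"ty": -45,"tz": 0,"ax": 0,"ay": 0,"az": 0,"claw": -1},{"tx": 0,"ty": -22,"tz": 0,"ax": 0,"ay": 0,"az": 0,"claw": -1},{"tx": 0,"ty": 0,"tz": 0,"ax": 0,"ay": 0,"az": 0,"claw": -1},{"tx": 0,"ty": 0,"tz": 0,"ax": 0,"ay": 0,"az": 0,"claw": -1}]'

```text
time_s: 10.05
tcp_pos: [0.4521, -0.2099, 0.1935]
eef_rot: [180.0, 0.2, -10.3]
contact_force: [0.6, 0.2, -2.0]
gripper_width: 0.0177
```

```bash
python3 - <<'E'
from h import *
P=[]
for i in range(2): st()
c=cap('scene');st()
for X in((.452,-.210,.113),(.452,-.210,.17),):
    p=c['R']@np.array(X)+c['t'];print(c['cx']+c['fx']*p[0]/p[2],c['cy']+c['fy']*p[1]/p[2])
w=cap('wrist');
a=cv2.resize(c['image'][130:220,210:310],None,fx=4,fy=4,interpolation=cv2.INTER_CUBIC)
b=cv2.resize(w['image'][60:340,230:410],(231,360))
cv2.imwrite('pics/p1.png',np.hstack([a,b]))
E
```

```text
t 10.05 [ 0.4521 -0.2099  0.1935] [180.     0.2  -10.33] F [ 0.62  0.18 -1.99] w 0.0177
t 10.05 [ 0.4521 -0.2099  0.1935] [180.     0.2  -10.33] F [ 0.62  0.18 -1.99] w 0.0177
t 10.1 [ 0.4524 -0.2093  0.1939] [-1.800e+02  1.500e-01 -1.026e+01] F [-1.02  0.06 -0.68] w 0.018
257.2916449732825 152.3176848557206
255.31644505714385 138.18738087690656
```

View pics/p1.png

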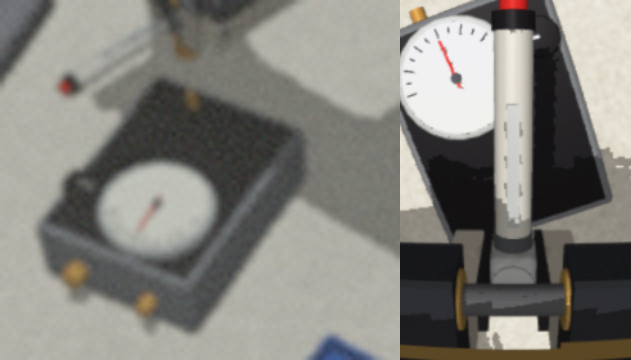

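```bash
python3 - <<'E'
from h import *
c=load('scene')
I=c['image'].astype(float);S=I[...,2]-I[...,0]
for n,(v0,v1,u0,u1) in dict(chuck=(139,146,250,262),valve=(150,161,252,264)).items():
    s=S[v0:v1,u0:u1];print(n,v0,u0);print(s.astype(int))
    bg=np.percentile(s,40)
    for i in range(v1-v0):
        w_=np.clip(s[i]-bg-12,0,None)
        if w_.sum()>15:print(v0+i,round((w_*np.arange(u0,u1)).sum()/w_.sum(),2),int(w_.sum()))
def pj(X):
    p=c['R']@np.array(X)+c['t'];return (c['cx']+c['fx']*p[0]/p[2]).round(2),(c['cy']+c['fy']*p[1]/p[2]).round(2)
t=r.get_state()['tcp_pos']
for z in(.05,.055,.06,):print('chuck at',t[2]-z+.02,pj((t[0]-.001,t[1],t[2]-z+.02)))
for z in(.095,.1,.105,.11,.115):print('valve',z,pj((.4519,-.2099,z)))
E
```

```text
chuck 139 250
[[10  8 12 24 23 14  5 10 10 11  8  9]
 [ 7  3 13 24 26 23 14  9 10  6  9 11]
 [ 7  7 10 23 35 32 24 13 12  8  9  8]
 [ 7  6 10 15 36 44 40 27 18 11 11  6]
 [ 6  5  5 15 29 42 48 35 32 19 11  7]
 [13  7  5 15 23 29 31 32 19 12 12  5]
 [ 8  9  9  8 11 14 16 17  8 11 10  9]]
141 254.5 26
142 255.24 59
143 255.99 76
144 256.04 27
valve 150 252
[[ 0  5  7  6  7  9  6  6  5  6  6  6]
 [-3  1  1  3  7 14  9 10  7  6  6  8]
 [ 8  6  3  7 14 24 20  5  5  5  5  7]
 [ 6  6  5  5 23 33 29 19  4  4  6  4]
 [ 5  4  1  9 28 42 43 27  7  2  2  2]
 [ 0  2  2  6 24 44 41 32 16 -2  5 -1]
 [ 5  5  4  7 14 28 37 28 10 -2  0  2]
 [ 4 -1  0  5  8 13 24 12  5  7  3  4]
 [ 7  3  3  5  7  7  9 10  3  1  2  3]
 [ 2  0  9  3  4  4  4 -1  3  1  5  6]
 [ 4  2  3  6  2  6  7  3  5  3  0  3]]
153 257.28 36
154 257.49 72
155 257.64 73
156 258.0 42
chuck at 0.16423970228401305 (np.float64(255.86), np.float64(139.75))
chuck at 0.15923970228401305 (np.float64(256.04), np.float64(141.02))
chuck at 0.15423970228401304 (np.float64(256.21), np.float64(142.28))
valve 0.095 (np.float64(257.94), np.float64(156.58))
valve 0.1 (np.float64(257.77), np.float64(155.4))
valve 0.105 (np.float64(257.61), np.float64(154.22))
valve 0.11 (np.float64(257.44), np.float64(153.03))
valve 0.115 (np.float64(257.27), np.float64(151.83))
```

The scene picture shows the chuck (183,52) right above the valve tip (193,91). Both agree with the projected line to within about 1 mm, so I'll descend.

Emit:
step_arm --increments '[{"tx": 0.5,"ty": -0.3,"tz": -14,"ax": 0,"ay": 0,"az": 0,"claw": -1},{"tx": 0,"ty": 0,"tz": -14,"ax": 0,"ay": 0,"az": 0,"claw": -1},{"tx": 0,"ty": 0,"tz": -8,"ax": 0,"ay": 0,"az": 0,"claw": -1},{"tx": 0,"ty": 0,"tz": 0,"ax": 0,"ay": 0,"az": 0,"claw": -1}]'

```text
time_s: 10.55
tcp_pos: [0.4531, -0.209, 0.1581]
eef_rot: [180.0, 0.1, -10.1]
contact_force: [0.2, 0.4, -1.2]
gripper_width: 0.0179
```

Emit:
step_arm --increments '[{"tx": 0,"ty": 0,"tz": -2,"ax": 0,"ay": 0,"az": 0,"claw": -1},{"tx": 0,"ty": 0,"tz": -2,"ax": 0,"ay": 0,"az": 0,"claw": -1}]'

```text
time_s: 10.75
tcp_pos: [0.4542, -0.2097, 0.1556]
eef_rot: [-180.0, -0.1, -10.2]
contact_force: [-0.5, 1.1, -2.2]
gripper_width: 0.0175
```

Emit:
step_arm --increments '[{"tx": 0,"ty": 0,"tz": -2,"ax": 0,"ay": 0,"az": 0,"claw": -1},{"tx": 0,"ty": 0,"tz": 0,"ax": 0,"ay": 0,"az": 0,"claw": -1}]'

```text
time_s: 10.95
tcp_pos: [0.4537, -0.2099, 0.1531]
eef_rot: [-180.0, -0.0, -10.2]
contact_force: [0.5, -0.7, -0.6]
gripper_width: 0.0175
```

Emit:
step_arm --increments '[{"tx": 0,"ty": 0,"tz": -2,"ax": 0,"ay": 0,"az": 0,"claw": -1},{"tx": 0,"ty": 0,"tz": 0,"ax": 0,"ay": 0,"az": 0,"claw": -1}]'

```text
time_s: 11.15
tcp_pos: [0.4536, -0.2099, 0.151]
eef_rot: [-180.0, 0.0, -10.2]
contact_force: [0.3, 0.3, -0.2]
gripper_width: 0.0179
```

Emit:
step_arm --increments '[{"tx": 0,"ty": 0,"tz": -1,"ax": 0,"ay": 0,"az": 0,"claw": -1},{"tx": 0,"ty": 0,"tz": -1,"ax": 0,"ay": 0,"az": 0,"claw": -1}]'

```text
time_s: 11.35
tcp_pos: [0.4538, -0.2099, 0.1491]
eef_rot: [-180.0, -0.0, -10.2]
contact_force: [-0.2, -0.1, -1.0]
gripper_width: 0.0176
```

Emit:
step_arm --increments '[{"tx": 0,"ty": 0,"tz": -1,"ax": 0,"ay": 0,"az": 0,"claw": -1},{"tx": 0,"ty": 0,"tz": 0,"ax": 0,"ay": 0,"az": 0,"claw": -1}]'

```text
time_s: 11.55
tcp_pos: [0.4536, -0.2099, 0.1479]
eef_rot: [-180.0, 0.0, -10.2]
contact_force: [-0.7, 0.2, -1.1]
gripper_width: 0.0175
```

Emit:
step_arm --increments '[{"tx": 0,"ty": 0,"tz": -1,"ax": 0,"ay": 0,"az": 0,"claw": -1},{"tx": 0,"ty": 0,"tz": 0,"ax": 0,"ay": 0,"az": 0,"claw": -1}]'

```text
time_s: 11.75
tcp_pos: [0.4539, -0.2099, 0.1472]
eef_rot: [180.0, -0.0, -10.2]
contact_force: [-0.1, 0.1, -0.6]
gripper_width: 0.0182
```

Emit:
step_arm --increments '[{"tx": 0,"ty": 0,"tz": -1,"ax": 0,"ay": 0,"az": 0,"claw": -1},{"tx": 0,"ty": 0,"tz": 0,"ax": 0,"ay": 0,"az": 0,"claw": -1}]'

```text
time_s: 11.95
tcp_pos: [0.454, -0.21, 0.1464]
eef_rot: [180.0, -0.0, -10.2]
contact_force: [-0.8, -0.7, 4.1]
gripper_width: 0.0177
```

Emit:
step_arm --increments '[{"tx": 0,"ty": 0,"tz": -1,"ax": 0,"ay": 0,"az": 0,"claw": -1},{"tx": 0,"ty": 0,"tz": 0,"ax": 0,"ay": 0,"az": 0,"claw": -1}]'

```text
time_s: 12.15
tcp_pos: [0.454, -0.21, 0.1454]
eef_rot: [180.0, -0.0, -10.2]
contact_force: [-0.7, -0.1, 4.9]
gripper_width: 0.0177
```

Emit:
step_arm --increments '[{"tx": 0,"ty": 0,"tz": -1,"ax": 0,"ay": 0,"az": 0,"claw": -1},{"tx": 0,"ty": 0,"tz": 0,"ax": 0,"ay": 0,"az": 0,"claw": -1}]'

```text
time_s: 12.35
tcp_pos: [0.454, -0.21, 0.1444]
eef_rot: [180.0, -0.0, -10.2]
contact_force: [-1.5, 0.0, 5.1]
gripper_width: 0.018
```

```bash
cat > rod.py <<'E'
from h import *
import sys
st();c=cap('wrist');I=c['image']
cv2.imwrite('pics/%s.png'%sys.argv[1],cv2.resize(I[0:110,270:370],None,fx=4,fy=4,interpolation=cv2.INTER_CUBIC))
print([tuple(int(x) for x in I[v,315:322].mean(0)) for v in range(0,90,3)])
E
python3 rod.py r1
```

```text
t 12.35 [ 0.454  -0.21    0.1444] [ 1.7999e+02 -3.0000e-02 -1.0210e+01] F [-1.5   0.04  5.09] w 0.018
[(217, 228, 233), (215, 227, 231), (210, 224, 228), (213, 225, 229), (97, 105, 233), (49, 54, 234), (50, 54, 235), (88, 92, 128), (244, 242, 242), (244, 242, 242), (227, 224, 225), (228, 226, 226), (244, 242, 242), (244, 242, 243), (130, 131, 241), (244, 242, 242), (244, 242, 242), (241, 239, 239), (217, 213, 213), (244, 242, 242), (244, 242, 243), (159, 159, 241), (227, 224, 227), (50, 49, 51), (50, 48, 51), (50, 48, 51), (49, 47, 50), (51, 50, 53), (151, 159, 163), (224, 232, 235)]
```

The rod is coming out: white with marks on image rows 24–66. I'll continue in 1 mm steps.

Emit:
step_arm --increments '[{"tx": 0,"ty": 0,"tz": -1,"ax": 0,"ay": 0,"az": 0,"claw": -1},{"tx": 0,"ty": 0,"tz": 0,"ax": 0,"ay": 0,"az": 0,"claw": -1}]'

```text
time_s: 12.6
tcp_pos: [0.4541, -0.2101, 0.1436]
eef_rot: [180.0, -0.0, -10.2]
contact_force: [-1.7, 0.6, 6.7]
gripper_width: 0.0176
```

Emit:
step_arm --increments '[{"tx": 0,"ty": 0,"tz": -1,"ax": 0,"ay": 0,"az": 0,"claw": -1},{"tx": 0,"ty": 0,"tz": 0,"ax": 0,"ay": 0,"az": 0,"claw": -1}]'

```text
time_s: 12.8
tcp_pos: [0.4542, -0.2101, 0.1429]
eef_rot: [180.0, -0.1, -10.2]
contact_force: [-2.7, 1.7, 10.2]
gripper_width: 0.0179
```

```bash
python3 rod.py r2
```

```text
t 12.8 [ 0.4542 -0.2101  0.1429] [ 1.7998e+02 -6.0000e-02 -1.0190e+01] F [-2.66  1.67 10.24] w 0.0179
[(48, 52, 233), (47, 52, 234), (65, 66, 120), (244, 242, 242), (244, 242, 242), (241, 239, 239), (212, 207, 209), (244, 242, 242), (244, 242, 242), (106, 107, 241), (244, 242, 242), (244, 242, 243), (240, 237, 237), (221, 217, 218), (244, 242, 242), (244, 242, 242), (129, 130, 241), (244, 242, 242), (244, 242, 243), (239, 236, 237), (194, 190, 191), (244, 242, 243), (230, 227, 228), (50, 49, 51), (49, 47, 50), (49, 48, 50), (49, 47, 50), (54, 53, 56), (222, 230, 234), (224, 232, 235)]
```

Emit:
step_arm --increments '[{"tx": 0,"ty": 0,"tz": -0.5,"ax": 0,"ay": 0,"az": 0,"claw": -1},{"tx": 0,"ty": 0,"tz": 0,"ax": 0,"ay": 0,"az": 0,"claw": -1},{"tx": 0,"ty": 0,"tz": 0,"ax": 0,"ay": 0,"az": 0,"claw": -1}]'

```text
time_s: 13.15
tcp_pos: [0.4543, -0.2101, 0.1427]
eef_rot: [180.0, -0.1, -10.2]
contact_force: [-2.8, 1.4, 11.9]
gripper_width: 0.0178
```

```bash
python3 rod.py r3
```

```text
t 13.15 [ 0.4543 -0.2101  0.1427] [ 1.7998e+02 -8.0000e-02 -1.0190e+01] F [-2.75  1.44 11.93] w 0.0178
[(47, 52, 234), (48, 53, 233), (80, 82, 118), (243, 241, 241), (244, 241, 242), (238, 236, 236), (241, 238, 239), (244, 242, 242), (244, 242, 242), (117, 117, 241), (244, 242, 242), (244, 242, 242), (212, 208, 209), (240, 238, 238), (244, 242, 242), (244, 242, 243), (122, 122, 241), (244, 242, 242), (244, 242, 243), (232, 229, 230), (240, 238, 238), (244, 242, 243), (230, 227, 228), (50, 49, 51), (50, 48, 51), (50, 48, 51), (50, 47, 50), (54, 53, 56), (222, 230, 233), (224, 232, 235)]
```

The rod hasn't moved between about 11 N and 13 N, so the reading is full. I'll go straight up and back to the rest.

Emit:
step_arm --increments '[{"tx": 0,"ty": 0,"tz": 5,"ax": 0,"ay": 0,"az": 0,"claw": -1},{"tx": 0,"ty": 0,"tz": 10,"ax": 0,"ay": 0,"az": 0,"claw": -1},{"tx": 0,"ty": 0,"tz": 15,"ax": 0,"ay": 0,"az": 0,"claw": -1},{"tx": 0,"ty": 0,"tz": 23.5,"ax": 0,"ay": 0,"az": 0,"claw": -1},{"tx": 0,"ty": 22.3,"tz": 0,"ax": 0,"ay": 0,"az": 0,"claw": -1},{"tx": -1,"ty": 45,"tz": 0,"ax": 0,"ay": 0,"az": 0,"claw": -1},{"tx": -1,"ty": 45,"tz": 0,"ax": 0,"ay": 0,"az": 0,"claw": -1},{"tx": -1,"ty": 45,"tz": 0,"ax": 0,"ay": 0,"az": 0,"claw": -1},{"tx": -1,"ty": 45,"tz": 0,"ax": 0,"ay": 0,"az": 0,"claw": -1},{"tx": -1,"ty": 45,"tz": 0,"ax": 0,"ay": 0,"az": 0,"claw": -1},{"tx": -1,"ty": 45,"tz": 0,"ax": 0,"ay": 0,"az": 0,"claw": -1},{"tx": -1,"ty": 45,"tz": 0,"ax": 0,"ay": 0,"az": 0,"claw": -1}]'

```text
time_s: 14.4
tcp_pos: [0.4462, 0.1293, 0.1956]
eef_rot: [-180.0, -0.0, -10.2]
contact_force: [1.7, -0.2, -1.3]
gripper_width: 0.0178
```

Emit:
step_arm --increments '[{"tx": -1,"ty": 45,"tz": 0,"ax": 0,"ay": 0,"az": 0,"claw": -1},{"tx": 0,"ty": 20,"tz": 0,"ax": 0,"ay": 0,"az": 0,"claw": -1},{"tx": 0,"ty": 0,"tz": 0,"ax": 0,"ay": 0,"az": 0,"claw": -1},{"tx": 0,"ty": 0,"tz": 0,"ax": 0,"ay": 0,"az": 0,"claw": -1},{"tx": 0,"ty": 0,"tz": 0,"ax": 0,"ay": 0,"az": 0,"claw": -1}]'

```text
time_s: 14.9
tcp_pos: [0.4455, 0.1917, 0.1951]
eef_rot: [180.0, 0.0, -10.2]
contact_force: [0.1, -0.6, -1.2]
gripper_width: 0.0174
```

```bash
python3 rod.py r4; python3 -c "
from h import *
c=load('wrist');I=c['image'];cv2.imwrite('pics/w6.png',cv2.resize(I[0:280,220:420],None,fx=2,fy=2,interpolation=cv2.INTER_CUBIC))"
```

```text
t 14.9 [0.4455 0.1917 0.1951] [ 1.7998e+02  2.0000e-02 -1.0250e+01] F [ 0.11 -0.63 -1.22] w 0.0174
[(39, 44, 210), (39, 43, 207), (116, 115, 141), (223, 220, 220), (224, 221, 221), (180, 176, 177), (220, 217, 218), (224, 221, 221), (222, 219, 221), (117, 117, 220), (224, 221, 222), (224, 221, 221), (147, 144, 146), (220, 217, 218), (224, 221, 222), (224, 221, 222), (115, 116, 220), (224, 221, 222), (224, 221, 222), (206, 202, 203), (219, 215, 216), (224, 221, 222), (202, 198, 199), (42, 40, 43), (41, 39, 42), (41, 39, 42), (40, 39, 42), (42, 41, 43), (174, 184, 189), (195, 207, 212)]
```

View pics/w6.png

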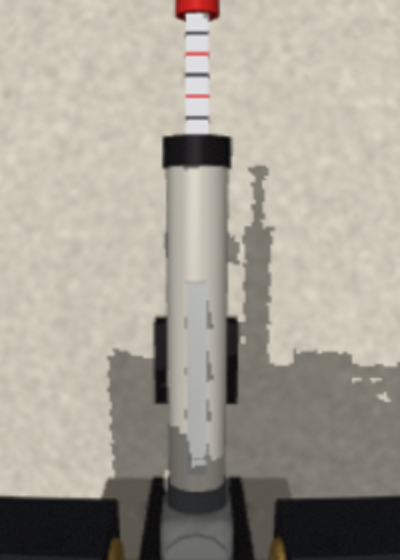

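The rod still shows about 28 mm and the tube is lined up over the fork. Lowering into the rest.

Emit:
step_arm --increments '[{"tx": 0.5,"ty": 0.2,"tz": -45,"ax": 0,"ay": 0,"az": 0,"claw": -1},{"tx": 0,"ty": 0,"tz": -45,"ax": 0,"ay": 0,"az": 0,"claw": -1},{"tx": 0,"ty": 0,"tz": -30,"ax": 0,"ay": 0,"az": 0,"claw": -1},{"tx": 0,"ty": 0,"tz": -10,"ax": 0,"ay": 0,"az": 0,"claw": -1},{"tx": 0,"ty": 0,"tz": 0,"ax": 0,"ay": 0,"az": 0,"claw": -1}]'

```text
time_s: 15.45
tcp_pos: [0.4459, 0.1915, 0.0644]
eef_rot: [179.9, 0.1, -10.3]
contact_force: [-0.3, -0.1, -0.1]
gripper_width: 0.0175
```

Emit:
step_arm --increments '[{"tx": 0,"ty": 0,"tz": -4,"ax": 0,"ay": 0,"az": 0,"claw": -1},{"tx": 0,"ty": 0,"tz": -4,"ax": 0,"ay": 0,"az": 0,"claw": -1},{"tx": 0,"ty": 0,"tz": -4,"ax": 0,"ay": 0,"az": 0,"claw": -1},{"tx": 0,"ty": 0,"tz": 0,"ax": 0,"ay": 0,"az": 0,"claw": -1}]'

```text
time_s: 15.85
tcp_pos: [0.4462, 0.1926, 0.0533]
eef_rot: [-180.0, -0.0, -10.2]
contact_force: [0.8, -1.5, -1.6]
gripper_width: 0.0183
```

Emit:
step_arm --increments '[{"tx": 0,"ty": 0,"tz": -1.5,"ax": 0,"ay": 0,"az": 0,"claw": -1},{"tx": 0,"ty": 0,"tz": 0,"ax": 0,"ay": 0,"az": 0,"claw": -1}]'

```text
time_s: 16.05
tcp_pos: [0.4463, 0.1927, 0.0517]
eef_rot: [-180.0, -0.0, -10.2]
contact_force: [-0.2, -1.3, -1.0]
gripper_width: 0.0181
```

Emit:
step_arm --increments '[{"tx": 0,"ty": 0,"tz": -0.7,"ax": 0,"ay": 0,"az": 0,"claw": -1},{"tx": 0,"ty": 0,"tz": 0,"ax": 0,"ay": 0,"az": 0,"claw": -1}]'

```text
time_s: 16.25
tcp_pos: [0.4463, 0.1927, 0.0511]
eef_rot: [-180.0, -0.0, -10.2]
contact_force: [-0.0, -0.2, 2.3]
gripper_width: 0.0179
```

Emit:
step_arm --increments '[{"tx": 0,"ty": 0,"tz": -0.7,"ax": 0,"ay": 0,"az": 0,"claw": -1},{"tx": 0,"ty": 0,"tz": 0,"ax": 0,"ay": 0,"az": 0,"claw": -1}]'

```text
time_s: 16.45
tcp_pos: [0.4463, 0.1928, 0.051]
eef_rot: [-180.0, -0.0, -10.2]
contact_force: [-4.4, -0.0, 10.5]
gripper_width: 0.0179
```

Emit:
step_arm --increments '[{"tx": 0,"ty": 0,"tz": 0.5,"ax": 0,"ay": 0,"az": 0,"claw": -1},{"tx": 0,"ty": 0,"tz": 0,"ax": 0,"ay": 0,"az": 0,"claw": -0.3},{"tx": 0,"ty": 0,"tz": 0,"ax": 0,"ay": 0,"az": 0,"claw": -0.1},{"tx": 0,"ty": 0,"tz": 0,"ax": 0,"ay": 0,"az": 0,"claw": -0.1},{"tx": 0,"ty": 0,"tz": 0,"ax": 0,"ay": 0,"az": 0,"claw": -0.1},{"tx": 0,"ty": 0,"tz": 0,"ax": 0,"ay": 0,"az": 0,"claw": -0.1}]'

```text
time_s: 17.05
tcp_pos: [0.4462, 0.1926, 0.0506]
eef_rot: [180.0, 0.0, -10.2]
contact_force: [0.1, 0.4, -0.3]
gripper_width: 0.0394
```

Emit:
step_arm --increments '[{"tx": 0,"ty": 0,"tz": 10,"ax": 0,"ay": 0,"az": 0,"claw": -0.1},{"tx": 0,"ty": 0,"tz": 30,"ax": 0,"ay": 0,"az": 0,"claw": -0.1},{"tx": 0,"ty": 0,"tz": 45,"ax": 0,"ay": 0,"az": 0,"claw": -0.1},{"tx": 0,"ty": 0,"tz": 45,"ax": 0,"ay": 0,"az": 0,"claw": -0.1},{"tx": -28,"ty": 5,"tz": 0,"ax": 0,"ay": 0,"az": 0,"claw": -0.1},{"tx": 0,"ty": 0,"tz": 0,"ax": 0,"ay": 0,"az": 0,"claw": -0.1},{"tx": 0,"ty": 0,"tz": 0,"ax": 0,"ay": 0,"az": 0,"claw": -0.1}]'

```text
time_s: 17.75
tcp_pos: [0.418, 0.1977, 0.1817]
eef_rot: [-179.9, -0.0, -10.2]
contact_force: [-0.9, 0.0, 0.3]
gripper_width: 0.0389
```

```bash
python3 rod.py r5; python3 - <<'E'
from h import *
c=load('wrist');I=c['image']
t=cap('top')['image']
a=cv2.resize(I[0:230,220:420],None,fx=2,fy=2,interpolation=cv2.INTER_CUBIC)
b=cv2.resize(t[70:280,180:480],None,fx=1.3,fy=1.3);b=np.vstack([b,np.zeros((460-b.shape[0],b.shape[1],3),np.uint8)])
cv2.imwrite('pics/f.png',np.hstack([a,b]))
E
```

```text
t 17.75 [0.418  0.1977 0.1817] [-1.7992e+02 -5.0000e-02 -1.0160e+01] F [-0.94  0.01  0.33] w 0.0389
[(185, 200, 206), (186, 201, 208), (182, 197, 203), (183, 198, 204), (180, 195, 201), (173, 187, 202), (36, 40, 200), (186, 183, 192), (214, 214, 215), (210, 209, 211), (204, 204, 218), (214, 213, 218), (181, 180, 182), (215, 214, 216), (176, 177, 218), (218, 217, 219), (160, 160, 163), (209, 208, 210), (36, 34, 37), (36, 34, 36), (120, 126, 130), (189, 200, 205), (189, 200, 205), (188, 200, 205), (188, 200, 205), (188, 199, 204), (188, 199, 204), (187, 199, 204), (188, 199, 204), (187, 198, 203)]
```

View pics/f.png

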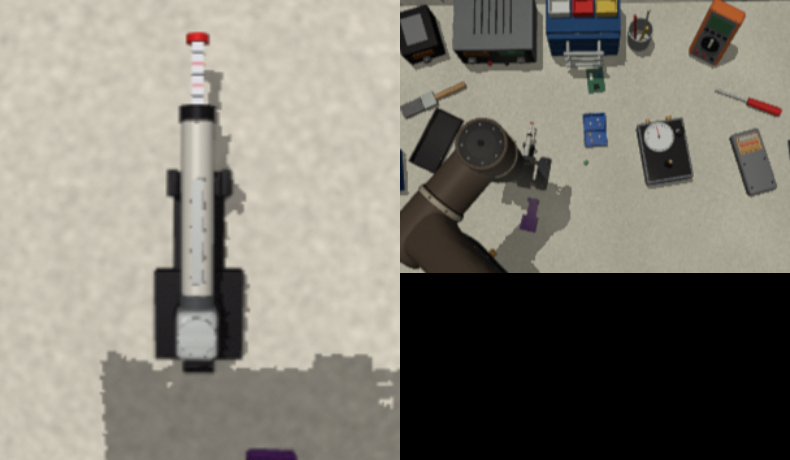

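The gauge is back in its rest with its tube in the fork, head on the block at (197,335) and rod out at (197,70). The bystanders are where they were, and the gripper is clear.

```bash
python3 -c "
from h import *
st();print(r.close_job())"
```

```text
t 17.85 [0.4184 0.1976 0.1808] [ 1.80e+02 -1.00e-02 -1.02e+01] F [0.57 0.49 0.47] w 0.0395
the job is handed in; nothing more can be done
None
```

The job is done and handed in at 17.9 s of the 54 s allowed.

- **Zeroing:** I pushed the small gauge's rod in against the rest's stop wall until the force rose to about 11 N. A close view then showed the button flush with the tail cap.
- **Reading:** I pressed the chuck straight down onto the valve. The rod came out to about 28 mm (read by eye from the marks) and stayed there between about 11 N and 13 N, well below 25 N.
- **Return:** The gauge went back into the rest, with about 12 N as it seated. The last pictures show it seated in block and fork with the rod still out, the gripper clear and the bystanders where they were.

None of the last checks failed or disagreed. Earlier, three readings of where the head sat along the tube in the grip differed by about 1 mm, but the chuck seated on the valve anyway. The side force while pressing stayed at about 3 N.

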